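# Index the sample carousel and load the vial

## Task

Turn the sample carousel by its knob until its one empty pocket faces the loading point, midway between the two gate pins. Then take the loose capped vial that stands by itself on the near part of the desk, to the left of the carousel, and set it down gently, upright and fully seated, in that pocket, and let go. Leave the taller bottle where it stands.

Things in the scene. Friction and masses are not known exactly. Their poses are not given: they have to be found in the camera images.
- sample_vial: The loose 20 ml glass vial with a screw cap, standing upright on the near part of the desk, left of the carousel (the small vials at the back are scenery): 28 mm diameter, 58 mm tall; the glass reaches 46 mm up, the cap above it is 23 mm across. 22 g. Origin at the centre of its underside, z up.
- knob (a point): Centre of the carousel's black bar knob, on the vertical turning axis, 112 mm above the desk. The bar is 40 mm long (this frame's x), 18 mm wide (y) and 36 mm high, from 94 to 130 mm above the desk, on a 22 mm stem, and turns with the platter. The carousel's base, 256 mm diameter, is fixed to the desk.
- platter (a joint): Angle of the platter (aluminium disc, 240 mm diameter, top 28 mm above the desk) about the vertical axis, rad: 0 when the empty pocket is exactly at the loading point; positive is counterclockwise seen from above. It turns within +-2.2 rad against a light friction of about 0.1 N m and stays where it is left.
- empty_pocket (a point): Centre of the floor of the one empty pocket, 88 mm from the axis, on the -x side of the knob frame; turns with the platter. A round white cup: bore 40 mm, 46 mm at the mouth, floor 31 mm and rim 46 mm above the desk. Three like pockets, at 90 degree steps, hold firmly fixed vials whose tops are 89 mm above the desk, lower than the knob's bar.
- loading_point (a point): Fixed point of the base, on the side towards the robot, 88 mm from the axis and 31 mm above the desk, where the empty pocket's floor belongs; this frame's +x points to the axis. Two fixed upright steel pins, 9 mm diameter, tops 50 mm above the desk, stand 64 mm apart on a tongue of the base, 51 mm farther out, one each side of it.
- bottle: Bystander: a white plastic bottle with a cap, 48 mm diameter, 124 mm tall, standing on the desk. Origin at the centre of its underside.

How it is judged:
By the outcome, as a careful person would: the job done as asked, in the order asked, and still so for the second after the job is handed in, with the robot touching nothing.
It also fails if it takes over 48 s, if anything falls off the work surface, if the arm or the gripper's body presses on something with over 40 N, if the wrist force passes 120 N, or if a joint passes its speed limit or range.

## Robot

A 6-joint arm with a two-finger parallel gripper is mounted at the origin on a cart in front of the work surface, level with it; the furniture and walls round the work are solid. World frame = base frame: x ahead of the robot, y to its left, z up, the work surface at z = 0. Lengths are in m, angles in degrees, forces in N, time in s.
With the tool pointing down it reaches from about 0.3 to 0.75 m from the base axis. Payload 8.5 kg.
Tool frame: the origin (TCP) lies midway between the tips of the shut fingers; the grasp point (between the pads) lies 19 mm behind it; z points along the fingers, y is the direction in which the jaws open and shut (so a half turn about z gives the same grasp; the last joint's range is limited). The gripper opens to 85 mm and grips with 20 to 120 N. Pads are 22 mm wide; open, the fingers measure 114 mm over their backs; the gripper's body (76 mm by 85 mm) begins 54 mm behind the grasp point. The pads swing forward as they close: fully open they stand 13 mm farther back than shut.
Start: joints at [-77.424, 21.807, 74.336, -0, 83.858, -12.336], TCP at [0.232, -0.499, 0.231] pointing down, gripper open.
Joint ranges: [-178.18, 178.18], [-50.72, 133.34], [12.68, 142.11], [-81.47, 261.47], [9.98, 163.14], [-165.26, 165.26]. Speed limits (degrees/s): [136.94, 136.94, 180, 180, 180, 180].

## Interface

Orientations are given as a 3x3 rotation matrix whose columns are the frame's x, y, z axes.
In Python, from rig import status, eyes, env gives the robot as it stands. The module is installed in compiled form; this text tells all that it offers.
- The arm moves only by the tool play_rows, never from a script. Its argument "targets" is text: rows parted by semicolons, each of 5 numbers parted by spaces: the shift along the tool's x, y, z in m, then the turn about the tool's z in rad, then the closure, from 0 (fully open) to 1 (shut). A call has 1 to 5 rows; each row is the pose to reach, as a shift and turn from the pose commanded when the call began, along the tool's axes at that moment; what a row does not reach only later rows make up. A row lasts 1/10 s, in which the tool goes at most 50 mm and 8.59 degrees, less where a joint would pass 70% of its speed; a pose out of reach is approached as far as the arm can. A call with a gripper value outside its range is refused whole. The fingers move at their own pace and stop on an object; "force" is the grip in N (left out, the last holds). Time passes only in rows, so rows that repeat a pose let the fingers close. It gives the time, the measured TCP pose, the force and the opening at its end, in the units of the state.
- status.observe(): the state, without advancing time (a new reading comes with each control period).
- eyes.get_image(name): name is "side" or "top"; returns a dict with "pixels" (420x560x3 uint8, red, green, blue), "range_z" (420x560 float32, m along the optical axis (not along the pixel's ray), 0 where there is no reading), "mtx" (3x3 intrinsics, pixels), "k1" (the pictures are not rectified: a ray, as slopes to the right and down, at radius r is drawn at 1 + k1 r^2 times it, then the intrinsics apply), "world_to_cam" (4x4, takes a point from world to camera coordinates). Camera axes: x right, y up, looking along -z (the intrinsics and any distortion apply to the point x, -y, -z); pixel columns grow to the right and rows downward; lengths in m; the calibration is good to about 2 mm. A picture is of the moment at which its call begins.
- env.close_job(): hands the job in, once; it reports no verdict.
The state is a dict: "time_s": time; "q": joint angles; "qvel": joint speeds; "joint_efforts": joint torques, N m; "position": TCP position; "tool_rot": TCP orientation; "ft_force": force on the tool from outside, world axes, zero at the start; "wrist_torque": the same for the moment, N m; "grip_width": finger opening in m.
Only numpy, scipy, OpenCV 4.12 (cv2) and the standard library are available. Lean on these libraries where they do the work, as an engineer would, in place of code of your own. Each camera call takes 0.05 s, during which the arm holds its last target.

## Working session

There is one attempt and no reset: what is moved stays moved. The work goes in short steps, Python scripts to look and compute and a tool call to move; the robot and the scene stay as the last step left them, time stands still between calls to the robot, and variables do not carry over. Pictures are saved under pics/ and viewed, and the job is handed in when it is done.

Besides the shell and the picture viewer there is one more tool, called after "Call:" as name(argument=value, ...), one argument or row to a line, values as JSON. play_rows: Moves the arm, as the interface text tells. Its arguments: {"type":"object","properties":{"targets":{"type":"string"},"force":{"type":"number"}},"required":["targets"]}

```bash
mkdir -p pics; cat > h.py <<'E'
import numpy as np, cv2
from rig import status, eyes, env
def grab(n,tag):
    im=eyes.get_image(n); cv2.imwrite(f'pics/{tag}.png',im['pixels'][:,:,::-1]); np.savez(f'pics/{tag}.npz',**{k:np.array(v) for k,v in im.items()}); return im
def ray(im,u,v):
    K=np.array(im['mtx']); k1=float(im['k1'])
    xd=np.array([(u-K[0,2])/K[0,0],(v-K[1,2])/K[1,1]]); s=xd.copy()
    for _ in range(30): s=xd/(1+k1*(s@s))
    T=np.array(im['world_to_cam']); R=T[:3,:3]; c=-R.T@T[:3,3]
    d=R.T@np.array([s[0],-s[1],-1.]); return c,d
def onz(im,u,v,z):
    c,d=ray(im,u,v); return c+d*(z-c[2])/d[2]
def pt(im,u,v):
    c,d=ray(im,u,v); return c+d*float(im['range_z'][int(v),int(u)])
def proj(im,p):
    T=np.array(im['world_to_cam']);q=T[:3,:3]@np.asarray(p)+T[:3,3]
    s=np.array([q[0],-q[1]])/-q[2]; s=s*(1+float(im['k1'])*(s@s)); K=np.array(im['mtx'])
    return K[0,0]*s[0]+K[0,2],K[1,1]*s[1]+K[1,2]
E
python3 - <<'E'
from h import *
for n in('top','side'):
    im=grab(n,n+'0'); c,d=ray(im,280,210); print(n,c,d,im['k1'],(im['range_z']>0).mean())
print(status.observe())
E
```

```text
top [0.39531506 0.01494139 0.93259022] [ 0.15730217 -0.03563015 -0.9869584 ] -0.009002698281473449 0.9959821428571428
side [0.50485286 0.71051114 0.57565509] [ 0.02885311 -0.81158942 -0.58361462] -0.12350222920479144 0.9946343537414966
{'time_s': 0.1, 'q': array([-7.74264216e+01,  2.18382968e+01,  7.43789343e+01,  8.60765474e-05,
        8.38583940e+01, -1.23348073e+01]), 'qvel': array([-0.14681571, -0.05091426, -0.13725402,  0.08898981,  0.03273427,
        0.06909703]), 'joint_efforts': array([ 3.31892828e-03, -4.49221909e+01, -2.31656474e+01, -1.81626292e-04,
        3.73336690e-03,  2.63348954e-05]), 'position': array([ 0.23159171, -0.49857843,  0.23077128]), 'tool_rot': array([[ 9.06982491e-01,  4.21168231e-01, -2.85876824e-04],
       [ 4.21168233e-01, -9.06981620e-01,  1.28857693e-03],
       [ 2.83422641e-04, -1.28911895e-03, -9.99999129e-01]]), 'ft_force': array([-0.02298556,  0.40631132, -0.3193953 ]), 'wrist_torque': array([ 0.01374129, -0.06472806,  0.02644563]), 'grip_width': 0.08503751485219337}
```

View pics/top0.png

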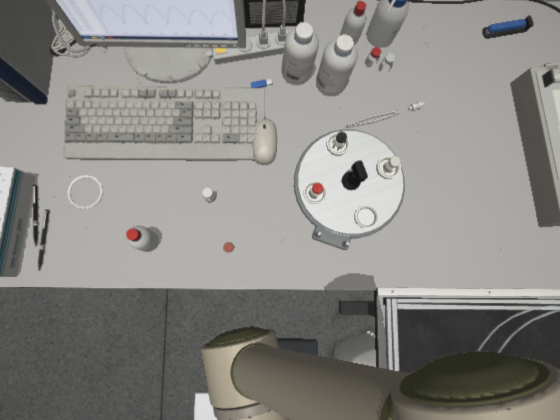

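View pics/side0.png

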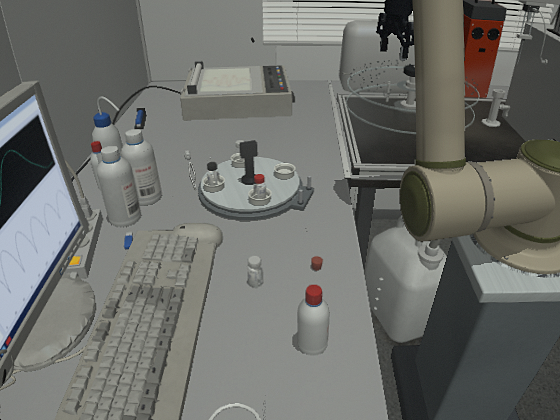

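The top view shows the carousel centre near (350,182), the empty pocket at (365,217), and the pins at about (319,234) and (347,244). The loose vial is at (209,194), the bottle (red cap) at (140,238), and a flat red cap at (228,247). I'll zoom in to measure.

```bash
python3 - <<'E'
from h import *
im=dict(np.load('pics/top0.npz'))
p=im['pixels'][:,:,::-1]
a=cv2.resize(p[115:265,280:420],None,fx=4,fy=4,interpolation=cv2.INTER_CUBIC);cv2.imwrite('pics/z1.png',a)
b=cv2.resize(p[170:260,190:250],None,fx=6,fy=6,interpolation=cv2.INTER_CUBIC);cv2.imwrite('pics/z2.png',b)
s=dict(np.load('pics/side0.npz'));q=s['pixels'][:,:,::-1]
c=cv2.resize(q[130:300,180:340],None,fx=4,fy=4,interpolation=cv2.INTER_CUBIC)[:600];cv2.imwrite('pics/z3.png',c)
for u,v in[(209,192),(365,217),(319,233),(347,243),(358,172),(140,238),(228,247)]: print(u,v,pt(im,u,v))
E
```

```text
209 192 [0.57172909 0.13603639 0.05818476]
365 217 [ 0.52594997 -0.20625633  0.03020134]
319 233 [ 0.48730716 -0.10129039  0.04817982]
347 243 [ 0.46617554 -0.16075187  0.0517049 ]
358 172 [ 0.6028881  -0.17037285  0.12856107]
140 238 [0.46751884 0.26386513 0.10134635]
228 247 [0.45708877 0.0955364  0.01966742]
```

View pics/z1.png

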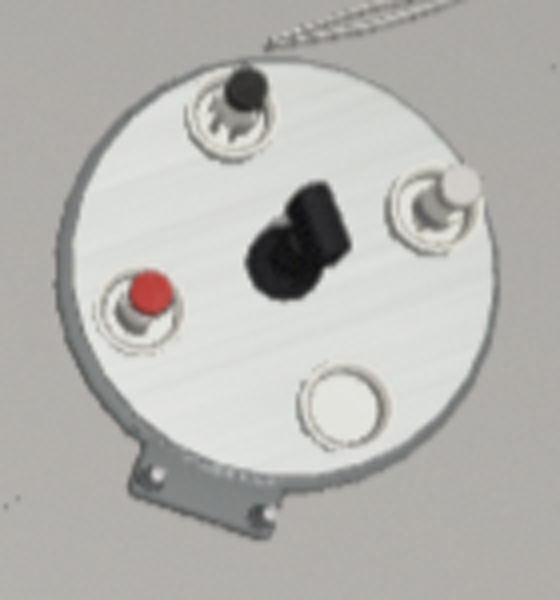

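View pics/z2.png

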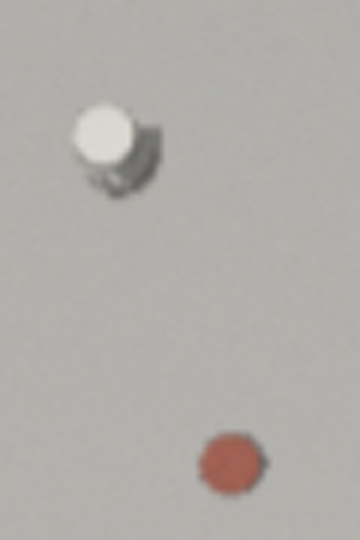

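View pics/z3.png

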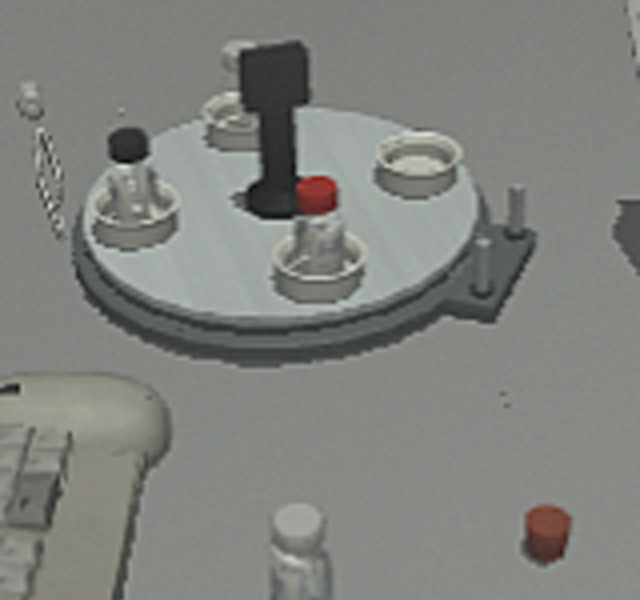

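```bash
cat > m.py <<'E'
from h import *
def circ(P):
    A=np.c_[2*P[:,:2],np.ones(len(P))]; s=np.linalg.lstsq(A,(P[:,:2]**2).sum(1),rcond=None)[0]
    return s[:2],np.sqrt(s[2]+s[:2]@s[:2])
def platter(im):
    p=im['pixels'].astype(int); g=cv2.cvtColor(im['pixels'],cv2.COLOR_RGB2GRAY)
    m=((g>200)).astype(np.uint8); w=np.zeros_like(m); w[110:260,285:420]=1; m*=w
    m=cv2.morphologyEx(m,cv2.MORPH_OPEN,np.ones((3,3)))
    cs,_=cv2.findContours(m,cv2.RETR_EXTERNAL,cv2.CHAIN_APPROX_NONE); c=max(cs,key=cv2.contourArea)
    P=np.array([onz(im,u,v,.028) for u,v in c[:,0]]); o,r=circ(P)
    for _ in range(6):
        e=np.abs(np.hypot(*(P[:,:2]-o).T)-r); k=e<max(.0015,np.median(e)*2); o,r=circ(P[k])
    return o,r,k.sum()
if __name__=='__main__':
    im=dict(np.load('pics/top0.npz'))
    print(platter(im))
    f=lambda u,v:(280+(u+.5)/4-.5,115+(v+.5)/4-.5)
    for n,(u,v),z in [('rim',(345,407),.046),('floor',(344,405),.031),('pinA',(155,474),.05),('pinB',(266,514),.05),('rimR',(139,311),.046),('rimB',(231,115),.046),('rimW',(434,208),.046),('redtop',(152,293),.089),('blktop',(246,90),.089),('whttop',(461,185),.089),
       ('k1',(316,182),.130),('k2',(288,210),.13),('k3',(327,263),.130),('k4',(350,245),.13)]:
        print(n,onz(im,*f(u,v),z)[:2])
    print('vialcap',onz(im,190+(105.5)/6-.5,170+134.5/6-.5,.058))
    s=dict(np.load('pics/side0.npz'))
    g=lambda u,v:(180+(u+.5)/4-.5,130+(v+.5)/4-.5)
    for n,(u,v),z in [('rim',(419,155),.046),('pinA',(486,240),.05),('pinB',(518,187),.05),('cap',(299,525),.058)]:
        print('side',n,onz(s,*g(u,v),z)[:2])
E
python3 m.py
```

```text
(array([ 0.60818561, -0.17586184]), np.float64(0.11674183933837887), np.int64(254))
rim [ 0.52506266 -0.20433974]
floor [ 0.52836994 -0.20752122]
pinA [ 0.48683293 -0.09970296]
pinB [ 0.4660246  -0.15920141]
rimR [ 0.57671805 -0.09211715]
rimB [ 0.68936843 -0.14447849]
rimW [ 0.63763023 -0.25724469]
redtop [ 0.57760534 -0.09379335]
blktop [ 0.68915739 -0.14501674]
whttop [ 0.63872451 -0.25897938]
k1 [ 0.62716673 -0.17189426]
k2 [ 0.61238047 -0.15738291]
k3 [ 0.58539891 -0.17643053]
k4 [ 0.59482975 -0.188271  ]
vialcap [0.57188895 0.14016351 0.058     ]
side rim [ 0.5258126  -0.19947076]
side pinA [ 0.48614155 -0.0994006 ]
side pinB [ 0.46689851 -0.15677015]
side cap [0.57089394 0.14557337]
```

Call:
play_rows(
  targets="0.048 -0.014 0 0.02 0; 0.095 -0.027 0 0.04 0; 0.143 -0.041 0 0.06 0; 0.19 -0.054 0 0.085 0; 0.238 -0.068 0 0.085 0",
)

```text
time_s: 0.6
position: [0.42, -0.3353, 0.2311]
tool_rot: [[0.94, 0.342, -0.0], [0.342, -0.94, 0.0], [-0.0, -0.001, -1.0]]
ft_force: [0.4, -1.1, -0.6]
grip_width: 0.0859
```

Call:
play_rows(
  targets="0.047 -0.0175 0 0 0; 0.093 -0.035 0 0 0; 0.14 -0.053 0 0 0; 0.186 -0.071 0 0 0; 0.232 -0.088 0 0 0",
)

```text
time_s: 1.1
position: [0.6079, -0.1729, 0.231]
tool_rot: [[0.939, 0.343, -0.001], [0.343, -0.939, 0.0], [-0.001, -0.0, -1.0]]
ft_force: [0.0, -2.8, 0.2]
grip_width: 0.0855
```

```bash
python3 - <<'E'
from h import *
im=grab('top','top1');s=grab('side','side1')
o=status.observe();print(o['position'],o['tool_rot'].round(3),o['q'])
E
```

```text
[ 0.60954084 -0.17038179  0.2300744 ] [[ 0.937  0.348 -0.   ]
 [ 0.348 -0.937  0.002]
 [ 0.    -0.002 -1.   ]] [-2.63452010e+01  3.04371023e+01  5.99889909e+01  7.02331087e-02
  8.96342911e+01  4.32815409e+01]
```

View pics/side1.png

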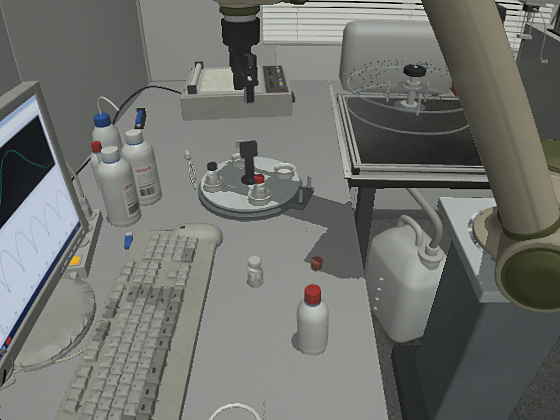

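The side view shows the gripper centred above the knob, at around column 248. I'll descend part way and check the settled pose.

Call:
play_rows(
  targets="0 0 0.02 0 0; 0 0 0.04 0 0; 0 0 0.06 0 0; 0 0 0.06 0 0; 0 0 0.06 0 0",
)

```text
time_s: 1.7
position: [0.6065, -0.1751, 0.1717]
tool_rot: [[0.94, 0.342, -0.0], [0.342, -0.94, 0.0], [-0.0, -0.0, -1.0]]
ft_force: [0.1, 0.4, 0.4]
grip_width: 0.0852
```

Good: settled at (0.6065, -0.175). Now down the rest of the way.

Call:
play_rows(
  targets="0 0 0.02 0 0; 0 0 0.045 0 0; 0 0 0.065 0 0; 0 0 0.073 0 0; 0 0 0.073 0 0",
)

```text
time_s: 2.2
position: [0.6067, -0.1749, 0.0985]
tool_rot: [[0.94, 0.342, -0.0], [0.342, -0.94, 0.0], [-0.0, -0.0, -1.0]]
ft_force: [0.4, 0.4, -0.2]
grip_width: 0.0854
```

Call:
play_rows(
  targets="0 0 0 0 0.5; 0 0 0 0 0.8; 0 0 0 0 1; 0 0 0 0 1; 0 0 0 0 1",
  force=40,
)

```text
time_s: 2.7
position: [0.6077, -0.1773, 0.0992]
tool_rot: [[0.94, 0.342, 0.004], [0.342, -0.94, -0.005], [0.001, 0.006, -1.0]]
ft_force: [4.4, -11.3, 2.5]
grip_width: 0.0175
```

Call:
play_rows(
  targets="0 0.0015 0 0 1; 0 0.0025 0 0 1; 0 0.0025 0 0 1; 0 0.0025 0 0 1",
)

```text
time_s: 3.1
position: [0.6078, -0.1773, 0.0992]
tool_rot: [[0.939, 0.343, 0.001], [0.343, -0.939, -0.001], [0.001, 0.001, -1.0]]
ft_force: [0.1, -1.8, 5.0]
grip_width: 0.0172
```

Call:
play_rows(
  targets="0 0 0 0.08 1; 0 0 0 0.18 1; 0 0 0 0.28 1; 0 0 0 0.36 1; 0 0 0 0.42 1",
)

```text
time_s: 3.6
position: [0.6077, -0.1767, 0.0992]
tool_rot: [[0.997, -0.073, 0.001], [-0.073, -0.997, 0.0], [0.001, -0.0, -1.0]]
ft_force: [-0.6, 1.0, 5.9]
grip_width: 0.0172
```

Call:
play_rows(
  targets="0 0 0 0.08 1; 0 0 0 0.16 1; 0 0 0 0.22 1; 0 0 0 0.264 1; 0 0 0 0.264 1",
)

```text
time_s: 4.1
position: [0.6078, -0.1764, 0.0991]
tool_rot: [[0.944, -0.329, 0.001], [-0.329, -0.944, 0.001], [0.001, -0.001, -1.0]]
ft_force: [-0.2, 2.1, 5.0]
grip_width: 0.0174
```

```bash
python3 - <<'E'
from h import *
im=grab('top','top2')
cv2.imwrite('pics/z4.png',cv2.resize(im['pixels'][115:265,280:420,::-1],None,fx=4,fy=4,interpolation=cv2.INTER_CUBIC))
o=status.observe();print(o['position'],o['tool_rot'].round(3),o['ft_force'],o['q'])
E
```

```text
[ 0.60774984 -0.17637592  0.0991454 ] [[ 0.945 -0.328  0.001]
 [-0.328 -0.945  0.001]
 [ 0.001 -0.001 -1.   ]] [-1.00904433  2.85236892  5.25352314] [-2.69058667e+01  3.64610964e+01  7.13608504e+01  5.59124063e-02
  7.21450099e+01  8.22234250e+01]
```

View pics/z4.png

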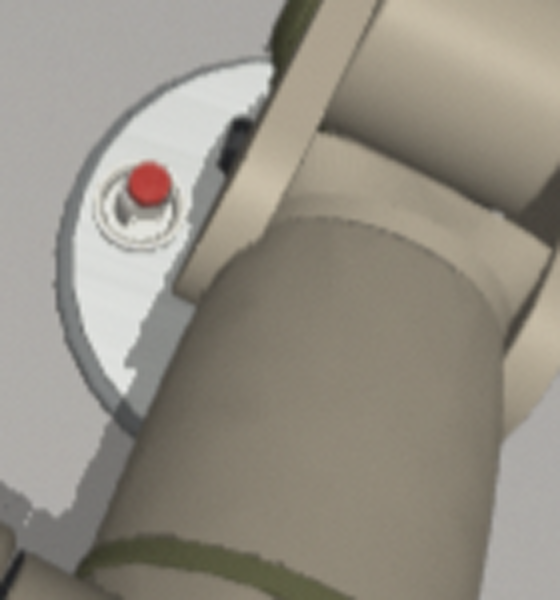

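```bash
python3 - <<'E'
from h import *
im=dict(np.load('pics/top2.npz'))
f=lambda u,v:(280+(u+.5)/4-.5,115+(v+.5)/4-.5)
p=onz(im,*f(138,206),.046)[:2]-[.6072,-.1746];print(p,np.degrees(np.arctan2(p[1],p[0])))
p=onz(im,*f(150,184),.089)[:2]-[.6078,-.1760];print(p,np.degrees(np.arctan2(p[1],p[0])))
E
```

```text
[0.02878099 0.08266921] 70.80462115471552
[0.0285887  0.08282305] 70.95645210986439
```

Call:
play_rows(
  targets="0 0 0 0 0.5; 0 0 0 0 0; 0 0 0 0 0; 0 0 0 0 0; 0 0 0 0 0",
)

```text
time_s: 4.65
position: [0.6075, -0.1771, 0.0982]
tool_rot: [[0.945, -0.328, -0.0], [-0.328, -0.945, 0.0], [-0.0, -0.0, -1.0]]
ft_force: [0.8, -0.4, -0.9]
grip_width: 0.0852
```

Call:
play_rows(
  targets="0 0 -0.03 0 0; 0 0 -0.07 0 0; 0 0 -0.11 0 0; 0 0 -0.13 0 0; 0 0 -0.13 0 0",
)

```text
time_s: 5.15
position: [0.6084, -0.1775, 0.2318]
tool_rot: [[0.945, -0.328, 0.006], [-0.328, -0.945, -0.003], [0.006, 0.001, -1.0]]
ft_force: [-0.5, 0.6, 0.0]
grip_width: 0.0859
```

Call:
play_rows(
  targets="-0.02 -0.042 0 0 0; -0.04 -0.084 0 0 0; -0.06 -0.126 0 0 0; -0.08 -0.168 0 0 0; -0.1 -0.21 0 0 0",
)

```text
time_s: 5.65
position: [0.581, 0.0559, 0.227]
tool_rot: [[0.945, -0.328, -0.002], [-0.328, -0.945, 0.0], [-0.002, 0.0, -1.0]]
ft_force: [1.2, 1.1, -0.4]
grip_width: 0.0853
```

Call:
play_rows(
  targets="-0.016 -0.034 0.02 0 0; -0.03 -0.062 0.04 0 0; -0.0377 -0.0786 0.06 0 0; -0.0377 -0.0786 0.08 0 0; -0.0377 -0.0786 0.08 0 0",
)

```text
time_s: 6.15
position: [0.5702, 0.1412, 0.1447]
tool_rot: [[0.945, -0.327, -0.007], [-0.327, -0.945, -0.0], [-0.007, 0.003, -1.0]]
ft_force: [-0.7, -0.4, 0.6]
grip_width: 0.0855
```

```bash
python3 - <<'E'
from h import *
im=grab('top','top3');s=grab('side','side3')
cv2.imwrite('pics/z5.png',np.vstack([cv2.resize(im['pixels'][120:260,180:420,::-1],None,fx=3,fy=3,interpolation=cv2.INTER_CUBIC)]))
cv2.imwrite('pics/z6.png',cv2.resize(s['pixels'][130:300,180:340,::-1],None,fx=3.5,fy=3.5,interpolation=cv2.INTER_CUBIC))
o=status.observe();print(o['position'],o['tool_rot'].round(3),o['ft_force'],o['q'])
E
```

```text
[0.57202721 0.14046731 0.14800664] [[ 0.945 -0.328 -0.001]
 [-0.328 -0.945 -0.   ]
 [-0.001  0.    -1.   ]] [ 0.02197817 -0.58127557 -0.74703069] [ 2.29098333e+00  2.96742949e+01  7.55040434e+01 -2.64845605e-03
  7.48908700e+01  1.11458182e+02]
```

View pics/z5.png

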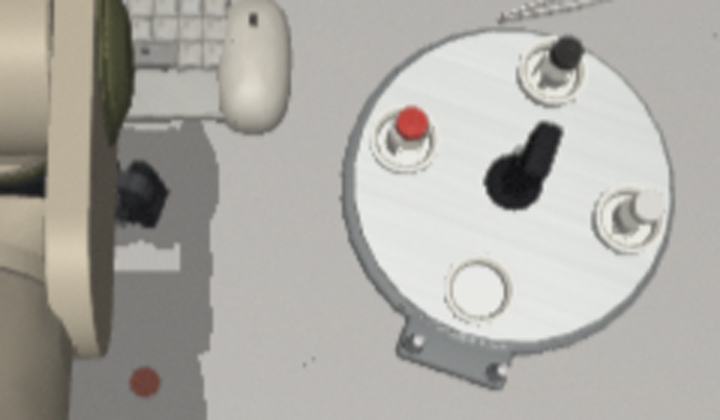

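View pics/z6.png

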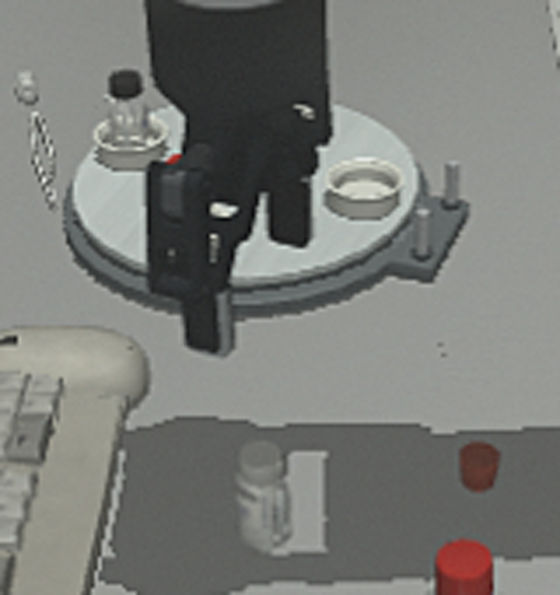

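```bash
python3 - <<'E'
from h import *
im=dict(np.load('pics/top3.npz'))
f=lambda u,v:(180+(u+.5)/3-.5,120+(v+.5)/3-.5)
r={n:onz(im,*f(u,v),z)[:2] for n,(u,v),z in [('E',(478,291),.046),('R',(404,138),.046),('B',(553,69),.046),('W',(628,217),.046),('pA',(417,341),.05),('pB',(496,370),.05)]}
c=(r['E']+r['R']+r['B']+r['W'])/4
a=lambda d:np.degrees(np.arctan2(d[1],d[0]))
for k in r: print(k,r[k],a(r[k]-c))
print('axis',c)
m=(r['pA']+r['pB'])/2; print('mid',m,a(m-c),np.hypot(*(m-c)), 'perp',a(np.array([-1,1])*(r['pA']-r['pB'])[::-1]))
d=(r['E']-r['B']);print('EB',a(d),'RW',a(r['R']-r['W'])+90)
E
```

```text
E [ 0.52366571 -0.14548004] 160.81561669375566
R [ 0.637035   -0.09240004] 70.74222351417592
B [ 0.69215313 -0.20457299] -19.470604551392498
W [ 0.57999928 -0.25713407] -108.93608869686653
pA [ 0.48639155 -0.10032768] 148.52850822555064
pB [ 0.46626619 -0.15678241] 172.72759042931864
axis [ 0.60821328 -0.17489678]
mid [ 0.47632887 -0.12855505] 160.63947009717143 0.13978932214981077 perp 160.3795345052397
EB 160.67289688760965 RW 160.90265774404972
```

Call:
play_rows(
  targets="0 0 0.03 0 0; 0 0 0.06 0 0; 0 0 0.08 0 0; 0 0 0.09 0 0; 0 0 0.09 0 0",
)

```text
time_s: 6.75
position: [0.5722, 0.1403, 0.0581]
tool_rot: [[0.944, -0.329, -0.001], [-0.329, -0.944, -0.0], [-0.001, 0.0, -1.0]]
ft_force: [1.2, -0.6, 0.5]
grip_width: 0.0853
```

```bash
python3 - <<'E'
from h import *
s=grab('side','side4')
cv2.imwrite('pics/z7.png',cv2.resize(s['pixels'][180:320,180:340,::-1],None,fx=4,fy=4,interpolation=cv2.INTER_CUBIC))
o=status.observe();print(o['position'],o['ft_force'])
E
```

```text
[0.57267579 0.14045194 0.05909118] [ 0.4403078  -0.14496596 -0.6770637 ]
```

View pics/z7.png

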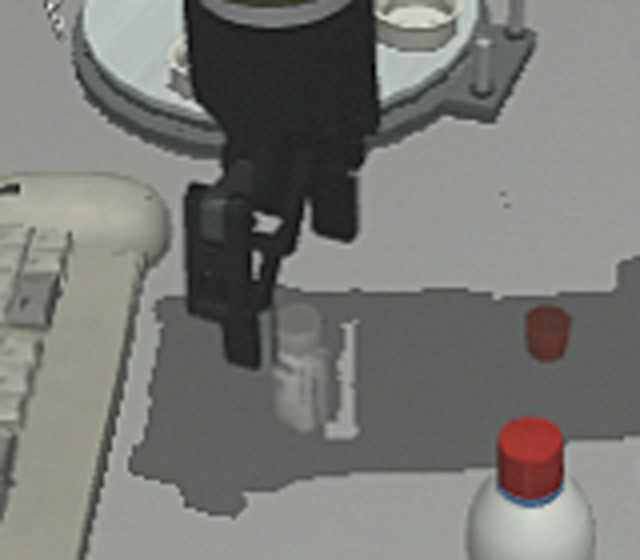

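```bash
python3 - <<'E'
from h import *
s=dict(np.load('pics/side4.npz'))
for z in(.0,.058):
  u,v=proj(s,(.5727,.1405,z));print((u-180+.5)*4-.5,(v-180+.5)*4-.5)
E
```

```text
301.21745239310565 410.0890664523665
295.8393455993894 317.1861835927082
```

Call:
play_rows(
  targets="0 0 0.015 0 0; 0 0 0.03 0 0; 0 0 0.038 0 0; 0 0 0.038 0 0",
)

```text
time_s: 7.2
position: [0.5723, 0.1407, 0.0205]
tool_rot: [[0.945, -0.328, -0.0], [-0.328, -0.945, 0.0], [-0.0, -0.0, -1.0]]
ft_force: [-0.2, 0.1, 0.1]
grip_width: 0.0854
```

Call:
play_rows(
  targets="0 0 0 0 0.3; 0 0 0 0 0.5; 0 0 0 0 0.7; 0 0 0 0 0.8; 0 0 0 0 0.8",
  force=20,
)

```text
time_s: 7.7
position: [0.5723, 0.1407, 0.0208]
tool_rot: [[0.945, -0.328, 0.001], [-0.328, -0.945, -0.0], [0.001, -0.0, -1.0]]
ft_force: [0.3, 0.5, 2.3]
grip_width: 0.0264
```

Call:
play_rows(
  targets="0 0 0 0 1; 0 0 0 0 1; 0 0 -0.01 0 1; 0 0 -0.02 0 1; 0 0 -0.02 0 1",
  force=25,
)

```text
time_s: 8.2
position: [0.5729, 0.1408, 0.042]
tool_rot: [[0.945, -0.328, 0.003], [-0.328, -0.945, 0.0], [0.003, -0.001, -1.0]]
ft_force: [0.7, -0.8, -0.3]
grip_width: 0.0263
```

```bash
python3 - <<'E'
from h import *
s=grab('side','side5')
cv2.imwrite('pics/z8.png',cv2.resize(s['pixels'][180:320,180:340,::-1],None,fx=4,fy=4,interpolation=cv2.INTER_CUBIC))
o=status.observe();print(o['position'],o['ft_force'],o['grip_width'])
E
```

```text
[0.57250168 0.14081176 0.04121414] [-0.23260422  0.71478806  0.08567177] 0.026660917819477853
```

View pics/z8.png

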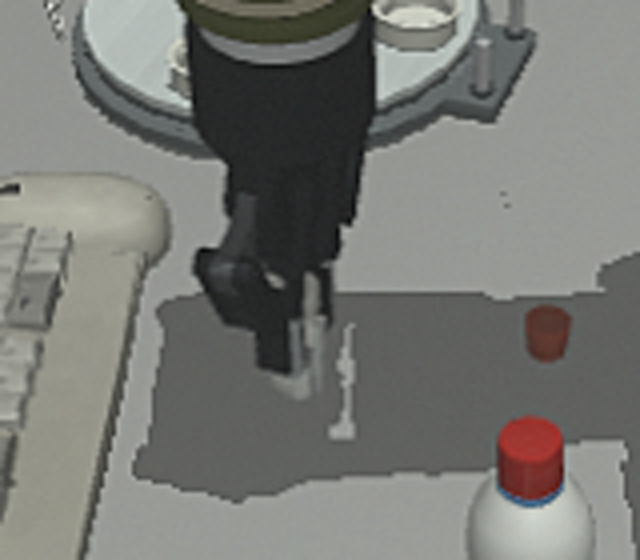

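Call:
play_rows(
  targets="0 0 -0.03 0 1; 0 0 -0.06 0 1; 0 0.01 -0.09 0 1; 0.005 0.03 -0.11 0 1; 0.01 0.06 -0.12 0 1",
)

```text
time_s: 8.75
position: [0.5623, 0.081, 0.1621]
tool_rot: [[0.945, -0.326, 0.003], [-0.326, -0.945, 0.0], [0.003, -0.001, -1.0]]
ft_force: [0.3, -0.0, 0.7]
grip_width: 0.0269
```

Call:
play_rows(
  targets="0.007 0.04 0 0 1; 0.014 0.08 0 0 1; 0.021 0.12 0 0 1; 0.028 0.16 0 0 1; 0.034 0.195 0 0 1",
)

```text
time_s: 9.25
position: [0.5294, -0.1163, 0.1601]
tool_rot: [[0.944, -0.329, -0.0], [-0.329, -0.944, 0.0], [-0.0, 0.0, -1.0]]
ft_force: [0.6, -0.3, 0.2]
grip_width: 0.0265
```

Call:
play_rows(
  targets="0.003 0.02 0 0 1; 0.005 0.033 0 0 1; 0.005 0.033 0 0 1; 0.005 0.033 0 0 1",
)

```text
time_s: 9.65
position: [0.524, -0.1466, 0.1602]
tool_rot: [[0.945, -0.328, -0.0], [-0.328, -0.945, 0.0], [-0.0, -0.0, -1.0]]
ft_force: [0.9, -0.4, 0.1]
grip_width: 0.0266
```

Next I'll lower until the vial's base is about 17 mm above the rim, and look.

Call:
play_rows(
  targets="0 0.001 0.02 0 1; 0 0.001 0.04 0 1; 0 0.001 0.06 0 1; 0 0.001 0.075 0 1; 0 0.001 0.075 0 1",
)

```text
time_s: 10.15
position: [0.523, -0.1466, 0.0837]
tool_rot: [[0.945, -0.327, -0.003], [-0.327, -0.945, 0.002], [-0.004, -0.001, -1.0]]
ft_force: [-0.6, -0.2, 0.2]
grip_width: 0.0265
```

```bash
python3 - <<'E'
from h import *
s=grab('side','side6')
cv2.imwrite('pics/z9.png',cv2.resize(s['pixels'][110:240,190:330,::-1],None,fx=4.5,fy=4.5,interpolation=cv2.INTER_CUBIC))
o=status.observe();print(o['position'],o['ft_force'],o['grip_width'])
for p in[(.5245,-.1475,.046),(.5245,-.1475,.0645)]:
  u,v=proj(s,p);print((u-190+.5)*4.5-.5,(v-110+.5)*4.5-.5)
E
```

```text
[ 0.52354646 -0.14709327  0.0849367 ] [ 0.72834832 -0.81935763 -0.36383727] 0.0266160839263764
426.68258341148686 315.039965415771
426.6718630083552 284.29536851316374
```

View pics/z9.png

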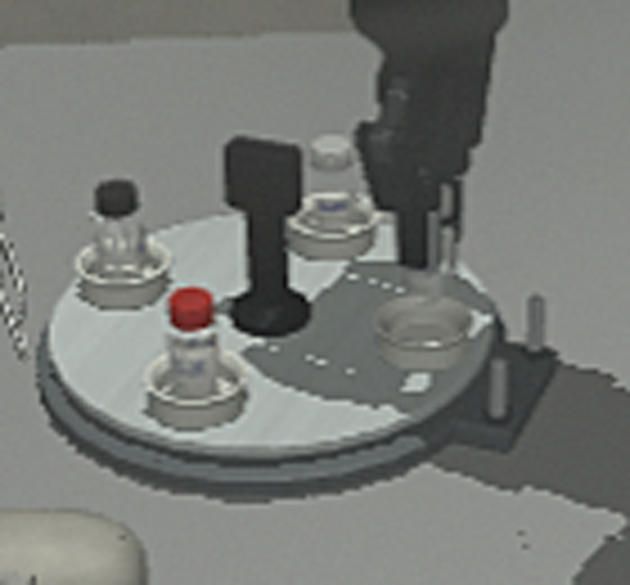

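The vial's base is over the pocket but about 2 mm outward of centre: rim centre is near (423,316) and the vial axis near column 428. I'll shift 2 mm inward and lower.

Call:
play_rows(
  targets="0.002 0 0 0 1; 0.002 0 0.01 0 1; 0.002 0 0.02 0 1; 0.002 0 0.027 0 1; 0.002 0 0.027 0 1",
)

```text
time_s: 10.7
position: [0.5249, -0.1487, 0.0571]
tool_rot: [[0.945, -0.328, -0.002], [-0.328, -0.945, 0.001], [-0.002, -0.0, -1.0]]
ft_force: [-0.1, -0.6, -0.3]
grip_width: 0.0265
```

Call:
play_rows(
  targets="0 0 0.001 0 1; 0 0 0.002 0 1; 0 0 0.003 0 1; 0 0 0.004 0 1; 0 0 0.005 0 1",
)

```text
time_s: 11.2
position: [0.5255, -0.149, 0.0534]
tool_rot: [[0.945, -0.328, 0.0], [-0.328, -0.945, -0.0], [0.0, 0.0, -1.0]]
ft_force: [-0.5, -0.1, 0.6]
grip_width: 0.0267
```

Call:
play_rows(
  targets="0 0 0.0005 0 1; 0 0 0.001 0 1; 0 0 0.001 0 1",
)

```text
time_s: 11.5
position: [0.5255, -0.149, 0.0523]
tool_rot: [[0.945, -0.328, -0.0], [-0.328, -0.945, 0.0], [-0.0, -0.0, -1.0]]
ft_force: [0.1, 0.1, -0.0]
grip_width: 0.0269
```

```bash
python3 - <<'E'
from h import *
s=grab('side','side7')
cv2.imwrite('pics/z10.png',cv2.resize(s['pixels'][110:240,190:330,::-1],None,fx=4.5,fy=4.5,interpolation=cv2.INTER_CUBIC))
o=status.observe();print(o['position'],o['ft_force'],o['grip_width'])
E
```

```text
[ 0.52550048 -0.14900982  0.05233245] [-1.01501513 -0.61440289 -0.56723294] 0.026358076829022963
```

View pics/z10.png

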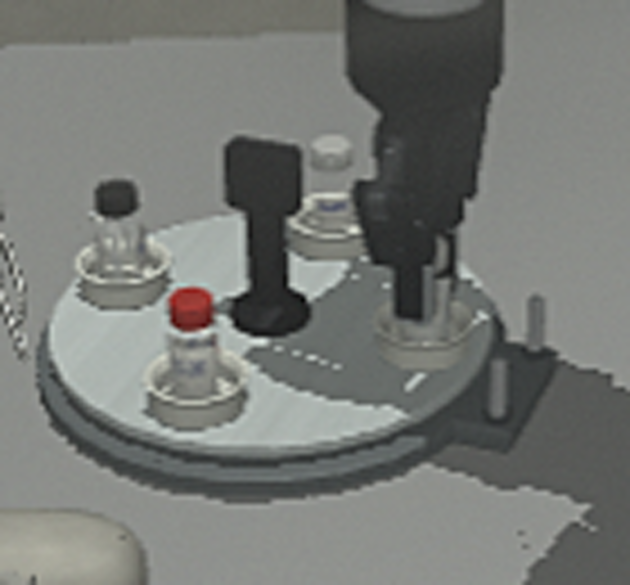

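Call:
play_rows(
  targets="0 0 0.0003 0 1; 0 0 0.0006 0 1; 0 0 0.001 0 1; 0 0 0.001 0 1; 0 0 0.001 0 1",
)

```text
time_s: 12.05
position: [0.5256, -0.1491, 0.0517]
tool_rot: [[0.945, -0.328, 0.0], [-0.328, -0.945, -0.0], [0.001, 0.0, -1.0]]
ft_force: [-1.1, -0.2, 4.9]
grip_width: 0.0269
```

Contact of 4.9 N at the expected floor height, so I'll release.

Call:
play_rows(
  targets="0 0 0 0 0.65; 0 0 0 0 0.55; 0 0 0 0 0.4; 0 0 0 0 0.3; 0 0 0 0 0.3",
)

```text
time_s: 12.55
position: [0.5255, -0.149, 0.0512]
tool_rot: [[0.945, -0.328, -0.0], [-0.328, -0.945, 0.0], [-0.0, -0.0, -1.0]]
ft_force: [-0.2, 0.2, -0.4]
grip_width: 0.0598
```

Call:
play_rows(
  targets="0 0 -0.01 0 0.3; 0 0 -0.03 0 0.3; 0 0 -0.06 0 0.3; 0 0 -0.1 0 0.3; 0 0 -0.14 0 0.3",
)

```text
time_s: 13.05
position: [0.5252, -0.1488, 0.1935]
tool_rot: [[0.945, -0.328, -0.0], [-0.328, -0.945, 0.0], [-0.0, -0.0, -1.0]]
ft_force: [0.5, -0.8, 0.2]
grip_width: 0.0602
```

Call:
play_rows(
  targets="0 -0.04 -0.01 0 0.3; 0 -0.08 -0.02 0 0.3; 0 -0.12 -0.02 0 0.3; 0 -0.16 -0.02 0 0.3; 0 -0.2 -0.02 0 0.3",
)

```text
time_s: 13.55
position: [0.5913, 0.0416, 0.2123]
tool_rot: [[0.945, -0.328, 0.001], [-0.328, -0.945, -0.0], [0.001, -0.0, -1.0]]
ft_force: [0.1, -1.6, 0.5]
grip_width: 0.0596
```

Call:
play_rows(
  targets="0 -0.03 0 0 0.3; 0 -0.06 0 0 0.3; 0 -0.08 0 0 0.3; 0 -0.08 0 0 0.3; 0 -0.08 0 0 0.3",
)

```text
time_s: 14.05
position: [0.6171, 0.1154, 0.2117]
tool_rot: [[0.945, -0.327, 0.0], [-0.327, -0.945, -0.0], [0.0, 0.0, -1.0]]
ft_force: [-0.7, -0.4, 0.3]
grip_width: 0.0597
```

```bash
python3 - <<'E'
from h import *
im=grab('top','top8');s=grab('side','side8')
cv2.imwrite('pics/z11.png',cv2.resize(im['pixels'][115:265,280:420,::-1],None,fx=4,fy=4,interpolation=cv2.INTER_CUBIC))
cv2.imwrite('pics/z12.png',cv2.resize(s['pixels'][110:240,190:330,::-1],None,fx=4.5,fy=4.5,interpolation=cv2.INTER_CUBIC))
o=status.observe();print(o['time_s'],o['position'],o['ft_force'],o['grip_width'])
E
```

```text
14.15 [0.6171327  0.11464173 0.21169815] [-0.38585113  0.50724617 -0.11217714] 0.0596883312946723
```

View pics/z11.png

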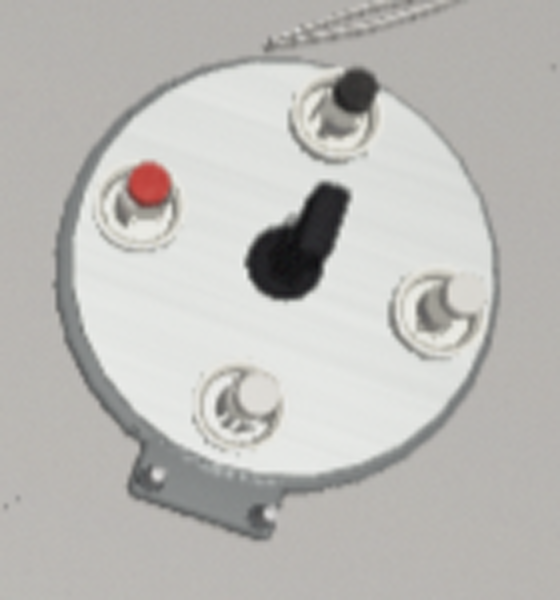

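View pics/z12.png

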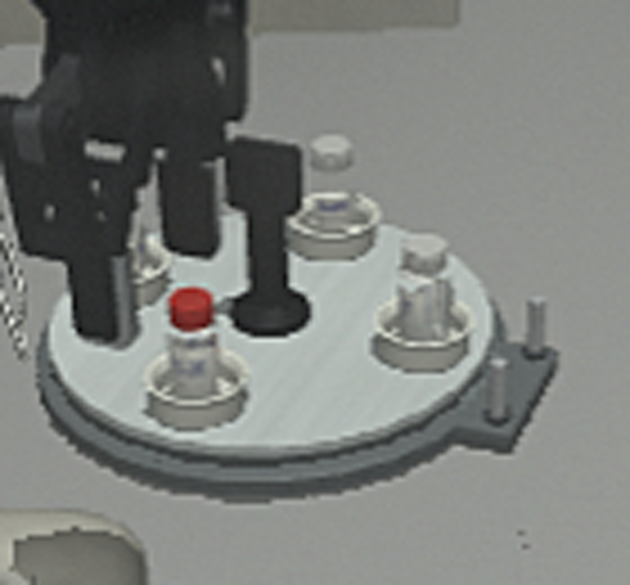

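View pics/side8.png

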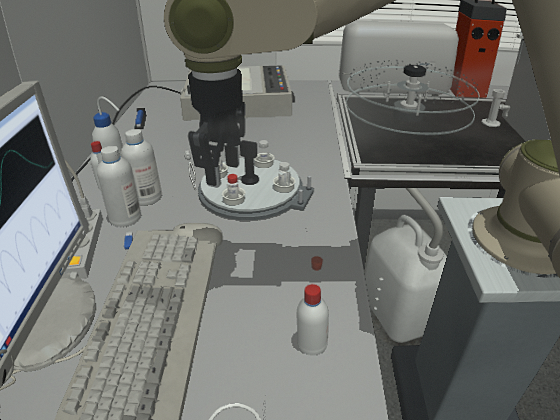

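The vial stands upright in the pocket (side zoom around (423,290)), and the bottle hasn't moved. Last numeric check.

```bash
python3 - <<'E'
from h import *
im=dict(np.load('pics/top8.npz'))
f=lambda u,v:(280+(u+.5)/4-.5,115+(v+.5)/4-.5)
r={n:onz(im,*f(u,v),z)[:2] for n,(u,v),z in [('E',(239,406),.046),('R',(138,206),.046),('B',(336,117),.046),('W',(436,313),.046),('cap',(257,394),.089),('pA',(155,474),.05),('pB',(266,514),.05)]}
a=lambda d:np.degrees(np.arctan2(d[1],d[0]))
c=(r['E']+r['R']+r['B']+r['W'])/4
print(a(r['E']-r['B']),a(r['R']-r['W'])+90,'pins',a((r['pA']+r['pB'])/2-c),a(np.array([-1,1])*(r['pA']-r['pB'])[::-1]))
print(r['cap'],r['E'])
g=im['range_z']; u,v=f(257,394); print(pt(im,round(u),round(v)))
env.close_job()
E
```

```text
160.77954374298844 160.56817483460213 pins 160.95869799090403 160.72379142097526
[ 0.52498267 -0.14796854] [ 0.52486573 -0.14631826]
[ 0.52499879 -0.14792056  0.09061843]
the job is handed in; nothing more can be done
```

The carousel's empty pocket now faces the loading point, and the loose vial stands in it, upright and released. I handed the job in at about 14 s of the allowed 48 s.

I turned the carousel about 39° clockwise by its knob. I then gripped the vial by its glass and lowered it into the pocket until it touched the floor with about 5 N. After letting go I backed the arm clear.

**Last checks:**
- **Alignment:** the pocket sits at 160.6–160.8° about the axis and the midpoint of the pins at 160.7–161.0°, so it is aligned to within about 0.4°.
- **Vial position:** its cap is within 2 mm of the pocket centre.
- **Vial height:** the depth camera put the cap top at 90.6 mm against the expected 89 mm, which is within the calibration error. The gripper made contact at the expected floor height.
- **Bottle:** it stands where it was in the pictures.

**Disagreements:**
- **Cameras:** the top and side cameras differed by about 5 mm in y on the vial and the pocket.
- **Knob position:** the knob was about 2.5 mm from where the top camera put it. It pushed sideways with about 12 N when first gripped, and I shifted the gripper before turning.
- **Grip width:** it read 26.5 mm on the 28 mm glass, but the vial held without slipping.

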